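Set up a dead-weight bend test

ROBOT

A 6-joint arm with a two-finger parallel gripper is mounted at the origin on the work surface. World frame = base frame: x ahead of the robot, y to its left, z up, the work surface at z = 0. Lengths are in m, angles in rad, forces in N, time in s.
With the tool pointing down it reaches from about 0.225 to 0.875 m from the base axis. Payload 3.4 kg.
Tool frame: the origin (TCP) lies between the finger pads; the fingertips stand 22 mm ahead of it and the grasp point (between the pads) lies 3 mm ahead of it (manip.finger_overhang is the distance from the TCP to the fingertips, in m); z points along the fingers, y is the line along which they close (so a half turn about z gives the same grasp; the last joint's range is limited). The gripper opens to 85 mm and grips with 20 to 120 N. Pads are 22 mm wide; open, the fingers measure 114 mm over their backs; the gripper's body (76 mm by 85 mm) begins 54 mm behind the grasp point. The pads swing forward as they close: fully open they stand 13 mm farther back than shut.
Start: joints at [1.12, 0.276, 1.505, -0, 1.361, -0.121], TCP at [0.186, 0.544, 0.226] pointing down, gripper open.
Joint ranges: [-2.89, 2.89], [-0.75, 2.08], [0.22, 2.7], [-1.18, 4.32], [0.11, 2.71], [-2.7, 2.7]. Speed limits (rad/s): [2.57, 2.57, 3.14, 3.14, 3.14, 3.14].

INTERFACE

Orientations are given as a unit quaternion [w, x, y, z].
In Python, from rig import get_state, eyes, order, manip gives the robot as it stands.
- The arm moves only by the tool drive_tool, never from a script. Its argument "rows" is a list of rows, each a list of 4 numbers: the shift along the tool's x, y, z in units of 25 mm (1.0 is 25 mm), then the turn about the tool's z in units of 6 degrees (1.0 is 6 degrees). A call has exactly 8 rows; each row is the pose to reach, as a shift and turn from the pose commanded when the call began, along the tool's axes at that moment; what a row does not reach only later rows make up. A row lasts 1/12 s, in which the tool goes at most 41.7 mm and 7.16 degrees, less where a joint would pass 70% of its speed; a pose out of reach is approached as far as the arm can. A call with a gripper value outside its range is refused whole. "grip" is the finger opening in mm, from 0 to 85.4, set as the call begins (left out, the last holds). The fingers move at their own pace and stop on an object; "newtons" is the grip in N (left out, the last holds). Time passes only in rows, so rows that repeat a pose let the fingers close, or fill a call up. It gives the time, the measured TCP pose, the force, the opening and the grip force at its end, in the units of the state.
- get_state(): the state, without advancing time (a new reading comes with each control period).
- eyes.get_image(name): name is "scene" or "top" or "wrist"; returns (picture, depth): 384x512x3 uint8, red, green, blue; 384x512 float32, m along the optical axis (not along the pixel's ray), 0 where there is no reading.
- eyes.camera_info(name): a dict with "fx", "fy", "cx", "cy" (pixels), "dist" ([k1, k2, p1, p2, k3] as OpenCV has them; the pictures are not rectified), "R" (3x3) and "t" (3): a world point X has camera coordinates R X + t. Camera axes: x right, y down, z forward; pixel columns grow to the right and rows downward; lengths in m; the calibration is good to about 2 mm. A picture is of the moment at which its call begins: read the wrist's pose just before it. camera_info takes no time and is no camera call; for the wrist camera it gives the pose at the moment of the call.
- order.sign_off(): hands the job in; it is judged then, once.
The state is a dict: "clock": time; "qpos": joint angles; "qd": joint speeds; "effort": joint torques, N m; "position": TCP position; "ee_rot": TCP orientation; "contact_force": force on the tool from outside, world axes, zero at the start; "moment": the same for the moment, N m; "width": finger opening in m; "gripper_force": force on a finger pad.
Only numpy, scipy, OpenCV 4.12 (cv2) and the standard library are available. Lean on these libraries where they do the work, as an engineer would, in place of code of your own. Each camera call takes 0.05 s, during which the arm holds its last target. There are 200 camera calls.

TASK

Set up the bend test: lay the long flat bar centred across both rollers of the bend fixture, stand the spool-shaped load seat upright on the bar midway between the rollers, and stand the brass weight upright, knob up, on the middle of the seat. Lay the dial gauge face up in the middle of the dark granite plate, and put the short square offcut flat in the left compartment (left as seen from the robot) of the white tray. Leave the loupe and the jar where they stand.

Things in the scene. Friction and masses are not known exactly. Their poses are not given: they have to be found in the camera images.
- fixture: Bend fixture, fixed: dark steel base 60 (x) x 130 (y) x 12 mm high, with two bright steel support rollers, diameter 20, 50 long, running along its x, at y = -40 and +40 mm; the roller tops are 30 mm above the origin. Origin: centre of the underside. Something lying across both rollers lies along y. Its place and yaw (up to 0.35 rad) differ at each start.
- plate: Dark granite plate, fixed, 85 x 85 x 14 mm high, flat top. Origin: centre of the underside. Placed anew at each start.
- tray: White open tray, fixed, 100 (x) x 120 (y) mm, floor 4 mm thick, 4 mm walls, their tops 10 mm above the table. A like wall along x at y = 0 divides it into two compartments, 92 x 54 mm inside, centred at y = +30 mm (left) and -30 mm (right). Origin: centre of the underside; x points away from the robot to within 0.3 rad, y to its left. Moved at each start.
- test_bar: Long flat steel bar, loose, 110 (x) x 30 (y) x 8 mm high, about 0.2 kg, lying flat. Origin: centre of the underside.
- offcut: Short square steel bar, loose, 70 (x) x 16 (y) x 16 mm high, about 0.14 kg. Origin: centre of the underside.
- load_seat: Spool-shaped aluminium load seat, loose, upright, 30 mm high, about 0.1 kg: foot diameter 36 (z 0 to 6), waist diameter 24 (z 6 to 16), wider flat-topped head diameter 40 (z 16 to 30). Grip it by the head. Origin: centre of the underside, z up.
- weight: Brass weight, loose, upright, about 0.38 kg: body diameter 44, 30 mm high, above it a neck and a knob of diameter 20 at z 40 to 50 mm. Origin: centre of the underside, z up.
- dial: Dial gauge, loose, lying face up, about 0.15 kg: black round case, diameter 52, 22 mm high, with a white face; a steel stem of diameter 8 sticks out level along +x at z = 11 mm to 51 mm from the centre. Origin: centre of the underside of the round case.
- loupe: Bystander: black magnifier, loose, upright, diameter 38, 34 mm high, light. Origin: centre of the underside. Not to be disturbed.
- jar: Bystander: small glass jar with a blue cap, loose, diameter 36, 45 mm high, light. Origin: centre of the underside. Not to be disturbed.

How it is judged:
At the end, for the whole second after the job is handed in: Bar across both rollers, centred within 10 mm across, 12 mm along, 0.2 rad; seat on it within 12 mm of mid-fixture each way; weight on seat within 12 mm of centre; dial face up within 13 mm of plate centre; offcut flat in the +y compartment; all level, released, at rest (x of test_bar in the frame of fixture between -0.01 and 0.01 m and y of test_bar in the frame of fixture between -0.012 and 0.012 m and z of test_bar in the frame of fixture between 0.027 and 0.033 m and angle between the x axis of test_bar and the y axis of fixture, either way round below 0.2 rad and x of load_seat in the frame of fixture between -0.012 and 0.012 m and y of load_seat in the frame of fixture between -0.012 and 0.012 m and z of load_seat in the frame of fixture between 0.034 and 0.042 m and horizontal distance between weight and load_seat below 0.012 m and z of weight in the frame of fixture between 0.063 and 0.073 m and horizontal distance between dial and plate below 0.013 m and z of dial in the frame of plate between 0.011 and 0.017 m and y of offcut in the frame of tray between 0.007 and 0.053 m and x of offcut in the frame of tray between -0.02 and 0.02 m and z of offcut in the frame of tray between 0.001 and 0.007 m and angle between each of test_bar, offcut, load_seat, weight, dial's own z axis and vertical below 0.12 rad and linear speed of each of test_bar, offcut, load_seat, weight, dial below 0.02 m/s and contact force between each of test_bar, offcut, load_seat, weight, dial and the fingers below 0.05 N); the robot touches nothing.
It fails at once if the loupe is shifted by more than 20 mm or tipped (distance of loupe from where it was at the start of the episode above 0.02 m or angle between loupe's own z axis and vertical above 0.4 rad).
It fails at once if the jar is shifted by more than 20 mm or tipped (distance of jar from where it was at the start of the episode above 0.02 m or angle between jar's own z axis and vertical above 0.4 rad).
It also fails if it takes over 115 s, if anything falls off the work surface, if the arm or the gripper's body presses on something with over 40 N, if the wrist force passes 120 N, or if a joint passes its speed limit or range.

## Working session

There is one attempt and no reset: what is moved stays moved. The work goes in short steps, Python scripts to look and compute and a tool call to move; the robot and the scene stay as the last step left them, time stands still between calls to the robot, and variables do not carry over. Pictures are saved under pics/ and viewed, at most 14 in all, crops included, and the job is handed in when it is done.

Besides the shell and the picture viewer there is one more tool, called after "Request:" by a JSON object that holds its "fn" and its "kwargs". drive_tool: Moves the arm, as the interface text tells. Its arguments: {"type":"object","properties":{"rows":{"type":"array","items":{"type":"array","items":{"type":"number"}}},"grip":{"type":"number"},"newtons":{"type":"number"}},"required":["rows"]}

```bash
ls; mkdir -p pics
python3 - <<'E'
from rig import get_state, eyes, order, manip
import cv2,numpy as np
s=get_state();print(s)
for n in ['top','scene']:
    im,d=eyes.get_image(n);cv2.imwrite(f'pics/{n}0.png',cv2.cvtColor(im,cv2.COLOR_RGB2BGR));np.save(f'{n}0.npy',d)
    c=eyes.camera_info(n);print(n,{k:np.round(v,4).tolist() for k,v in c.items()})
print(manip.finger_overhang)
E
```

```text
pics
{'clock': 0.0, 'qpos': array([ 1.11998963e+00,  2.76587554e-01,  1.50614206e+00,  1.07411614e-05,
        1.36071630e+00, -1.21001964e-01]), 'qd': array([9.61369428e-04, 3.79557121e-04, 1.70094445e-03, 8.48173959e-04,
       1.20675236e-03, 6.63428471e-05]), 'effort': array([-1.61758158e-03, -4.16788995e+01, -2.45797920e+01, -5.04945765e-04,
        1.13681317e-02, -2.04887976e-05]), 'position': array([0.18598022, 0.54351247, 0.22544042]), 'ee_rot': array([-2.66370280e-04,  1.64157061e-01,  9.86433779e-01, -8.87530828e-04]), 'contact_force': array([ 1.49822785, -0.04107604,  0.24854327]), 'moment': array([-0.00732847,  0.01211377,  0.00452707]), 'gripper_force': 0.0, 'width': 0.08521335868378455}
top {'fx': 403.0022, 'fy': 403.0022, 'cx': 251.6888, 'cy': 195.9345, 'dist': [-0.0078, 0.0, 0.0, 0.0, 0.0], 'R': [[0.0097, -0.9999, -0.0129], [-0.983, -0.0072, -0.1836], [0.1835, 0.0145, -0.9829]], 't': [-0.0092, 0.5945, 0.8302]}
scene {'fx': 424.4219, 'fy': 424.4219, 'cx': 259.3986, 'cy': 196.9077, 'dist': [0.0417, 0.0, 0.0, 0.0, 0.0], 'R': [[0.874, 0.4859, -0.0048], [0.302, -0.5508, -0.7781], [-0.3807, 0.6786, -0.6282]], 't': [-0.5299, -0.1715, 1.2964]}
0.022
```

View pics/top0.png

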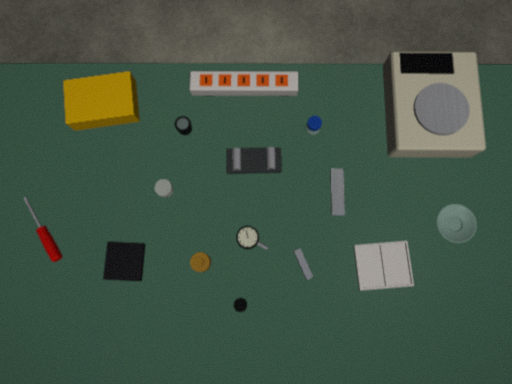

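View pics/scene0.png

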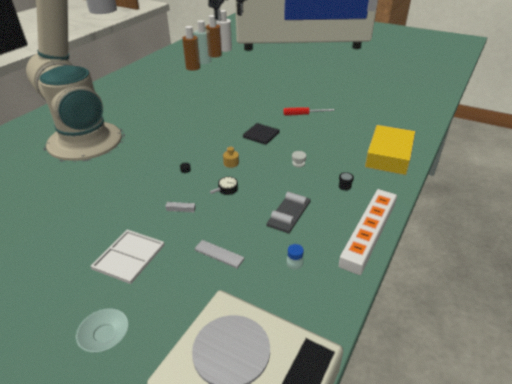

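The top view has up = +x and left = +y. It shows the fixture (254,160), white seat (164,188), brass weight (200,262), dial (248,237), bar (338,191), offcut (303,264), tray (384,265) and plate (125,261). The loupe is at about (183,125) and the jar at (314,125). There is also a small black object at (240,305). I'll enlarge the picture to read the positions.

Run:
```python
import cv2
im=cv2.imread('pics/top0.png')
import numpy as np
im=np.clip(im.astype(float)*1.6,0,255).astype('uint8')
cv2.imwrite('pics/c1.png',cv2.resize(im[110:320,95:265],None,fx=2.85*1.25//.01*.01 if 0 else 2.85,fy=2.85,interpolation=cv2.INTER_CUBIC))
a=cv2.resize(im[110:320,95:265],(648,800)[:1]+(600,)) if 0 else None
cv2.imwrite('pics/c1.png',cv2.resize(im[110:310,95:345],None,fx=3,fy=3,interpolation=cv2.INTER_CUBIC))
cv2.imwrite('pics/c2.png',cv2.resize(im[150:300,285:425],None,fx=4,fy=4,interpolation=cv2.INTER_CUBIC))
```

```text
(no output)
```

View pics/c1.png

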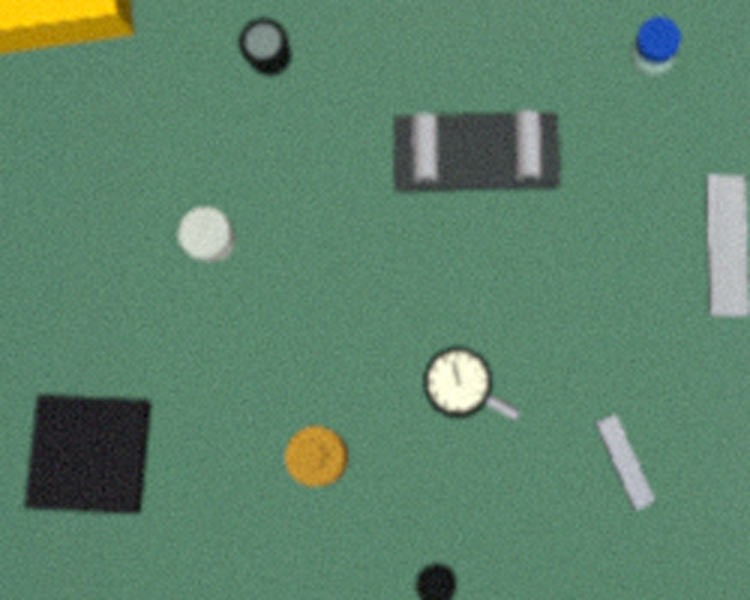

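View pics/c2.png

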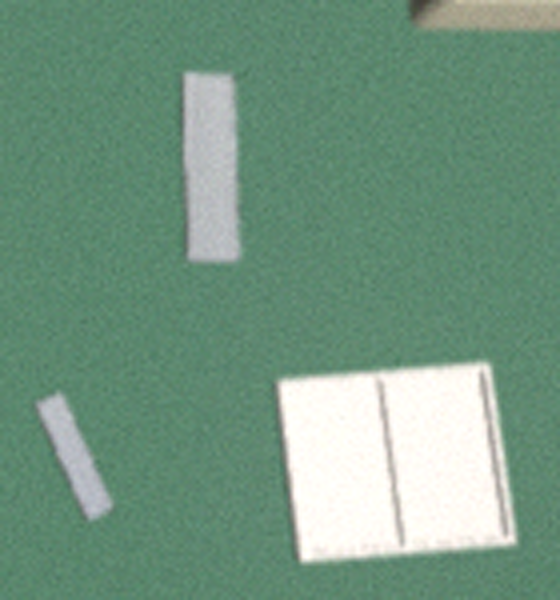

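```bash
cat > h.py <<'E'
import numpy as np, cv2
from rig import get_state, eyes, order, manip
def ray(cam,pts,z):
    """pixels -> world xy at heights z"""
    c=cam; K=np.array([[c['fx'],0,c['cx']],[0,c['fy'],c['cy']],[0,0,1]])
    n=cv2.undistortPoints(np.array(pts,float).reshape(-1,1,2),K,np.array(c['dist'],float)).reshape(-1,2)
    R=np.array(c['R']);t=np.array(c['t']);C=-R.T@t
    d=np.c_[n,np.ones(len(n))]@R
    return C+d*((z-C[2])/d[:,2])[:,None]
def ang(a,b): return np.degrees(np.arctan2(b[1]-a[1],b[0]-a[0]))
def plan(x,y,z,yang,frm=None):
    """shift/turn in drive units from pose frm (x,y,z,yang) to target; yang=tool y direction, deg, mod 180"""
    if frm is None:
        s=get_state();a,b=s['ee_rot'][1:3]
        frm=(*s['position'],np.degrees(np.arctan2(2*b*b-1,2*a*b)))
    th=np.radians(frm[3]); ty=np.array([np.cos(th),np.sin(th)]); tx=np.array([-ty[1],ty[0]])
    d=np.array([x,y])-frm[:2]
    turn=(yang-frm[3]+90)%180-90
    return np.round([d@tx/.025,d@ty/.025,(frm[2]-z)/.025,-turn/6],3)
E
python3 - <<'E'
from h import *
c=eyes.camera_info('top')
A=lambda p:[((u+.5)/3+94.5,(v+.5)/3+109.5) for u,v in p]
B=lambda p:[((u+.5)/4+284.5,(v+.5)/4+149.5) for u,v in p]
def quad(n,p,z):
    w=ray(c,p,z)[:,:2]; e=[round(1000*np.linalg.norm(w[i]-w[(i+1)%4])) for i in range(4)]
    print(n,'centre',w.mean(0).round(4),'edges',e,'angles',[round(ang(w[i],w[(i+1)%4]),1) for i in range(4)])
quad('fixbase',A([(395,117),(557,113),(560,187),(396,190)]),.012)
r=ray(c,A([(425,113),(427,180),(528,112),(530,178)]),.028);print('rollers',r[:,:2].round(3),r.mean(0))
quad('plate',A([(38,396),(150,402),(140,513),(26,507)]),.014)
quad('offcut',A([(597,421),(613,415),(655,500),(638,510)]),.016)
quad('bar',B([(184,72),(232,73),(241,261),(189,261)]),.008)
quad('tray',B([(277,380),(490,363),(516,544),(301,562)]),.010)
d=ray(c,A([(457,381)]),.022)[0];t=ray(c,A([(517,414)]),.011)[0];print('dial',d,'stem',ang(d,t),np.linalg.norm(d-t))
for n,p,z in [('weight',(316,457),.03),('seat',(205,233),.03),('loupe',(263,40),.034),('jar',(658,40),.045),('blk',(436,583),.02)]: print(n,ray(c,A([p]),z)[0].round(4))
print([k for k in dir(manip) if k[0]!='_'])
E
```

```text
fixbase centre [ 0.6879 -0.0073] edges [127, 60, 127, 59] angles [np.float64(-88.2), np.float64(-178.0), np.float64(91.5), np.float64(2.0)]
rollers [[ 0.714  0.033]
 [ 0.661  0.031]
 [ 0.715 -0.047]
 [ 0.663 -0.048]] [ 0.68816557 -0.00780401  0.028     ]
plate centre [0.4516 0.2812] edges [85, 82, 85, 82] angles [np.float64(-92.5), np.float64(178.1), np.float64(87.7), np.float64(-2.0)]
offcut centre [ 0.4502 -0.1196] edges [13, 69, 15, 71] angles [np.float64(-69.2), np.float64(-154.0), np.float64(120.2), np.float64(24.5)]
bar centre [ 0.6163 -0.202 ] edges [28, 111, 30, 112] angles [np.float64(-90.9), np.float64(-179.2), np.float64(90.4), np.float64(-0.0)]
tray centre [ 0.4485 -0.2994] edges [121, 100, 119, 100] angles [np.float64(-85.0), np.float64(-175.2), np.float64(95.2), np.float64(5.5)]
dial [0.50794434 0.00593464 0.022     ] stem -117.4658992454984 0.05198048860097073
weight [0.4508 0.1083 0.03  ]
seat [0.6177 0.1983 0.03  ]
loupe [0.7706 0.1598 0.034 ]
jar [ 0.7678 -0.1454  0.045 ]
blk [0.3615 0.0195 0.02  ]
['MotionError', 'finger_overhang']
```

Run:
```python
from h import *
s=(.186,.544,.2255,71.1)
m=(.40,.17,.18,80.);b=(.6163,-.202,.12,90.4)
print(plan(*m,s),plan(*b,m))
```

```text
[-12.944 -11.381   1.82   -1.483] [-11.104 -13.152   2.4    -1.733]
```

Request:
{"fn": "drive_tool", "kwargs": {"rows": [[-0.8, -0.7, 0.1, 0], [-1.6, -1.4, 0.2, 0], [-2.5, -2.2, 0.3, 0], [-3.4, -3.0, 0.4, 0], [-4.3, -3.8, 0.5, 0], [-5.2, -4.6, 0.6, 0], [-5.9, -5.2, 0.7, 0], [-6.5, -5.7, 0.8, 0]], "grip": 50, "newtons": 60}}

```text
clock: 0.77
position: [0.2942, 0.3547, 0.2059]
ee_rot: [-0.0, 0.165, 0.986, -0.0]
contact_force: [-0.4, -0.6, 0.2]
width: 0.0501
gripper_force: 0.0
```

Request:
{"fn": "drive_tool", "kwargs": {"rows": [[-0.8, -0.7, 0.1, 0], [-1.6, -1.4, 0.2, 0], [-2.5, -2.2, 0.3, 0], [-3.4, -3.0, 0.4, 0], [-4.3, -3.8, 0.5, 0], [-5.2, -4.6, 0.6, 0], [-5.9, -5.2, 0.7, 0], [-6.5, -5.7, 0.8, 0]]}}

```text
clock: 1.43
position: [0.4019, 0.1674, 0.186]
ee_rot: [-0.0, 0.165, 0.986, -0.0]
contact_force: [-0.2, 0.3, 0.5]
width: 0.05
gripper_force: 0.0
```

Request:
{"fn": "drive_tool", "kwargs": {"rows": [[-0.7, -0.7, 0.1, 0], [-1.4, -1.4, 0.2, 0], [-2.1, -2.3, 0.3, 0], [-2.9, -3.2, 0.4, 0], [-3.7, -4.1, 0.5, 0], [-4.4, -4.9, 0.6, 0], [-5.0, -5.6, 0.7, 0], [-5.5, -6.2, 0.8, 0]]}}

```text
clock: 2.1
position: [0.4817, -0.0238, 0.1658]
ee_rot: [-0.0, 0.165, 0.986, -0.0]
contact_force: [0.1, 0.1, 0.8]
width: 0.0498
gripper_force: 0.0
```

Run:
```python
from h import *
s=get_state();print(s['clock'],s['position'],s['qpos'],s['contact_force'],s['width'],plan(.6163,-.202,.12,90.4))
```

```text
2.1 [ 0.48165314 -0.02376048  0.16581808] [-1.93571008e-01  1.81666224e-01  1.79243660e+00 -1.87670334e-04
  1.16789187e+00 -1.43339938e+00] [0.1025065  0.06066372 0.8124553 ] 0.04982639587496339 [-7.41  -4.993  1.833 -3.226]
```

Request:
{"fn": "drive_tool", "kwargs": {"rows": [[-0.8, -0.6, 0.2, -0.4], [-1.8, -1.2, 0.4, -0.8], [-2.9, -1.9, 0.7, -1.2], [-4.0, -2.7, 1.0, -1.7], [-5.1, -3.4, 1.3, -2.2], [-6.1, -4.1, 1.5, -2.6], [-6.9, -4.6, 1.7, -3.0], [-7.4, -5.0, 1.8, -3.2]]}}

```text
clock: 2.77
position: [0.617, -0.2023, 0.1197]
ee_rot: [-0.0, -0.003, 1.0, 0.0]
contact_force: [1.4, 1.2, -0.2]
width: 0.0499
gripper_force: 0.0
```

Run:
```python
from h import *
im,d=eyes.get_image('wrist');cv2.imwrite('pics/w1.png',cv2.cvtColor(im,cv2.COLOR_RGB2BGR))
s=get_state();c=eyes.camera_info('wrist');print(s['position'],plan(.6163,-.202,.03,90.4))
print({k:np.round(v,4).tolist() for k,v in c.items()})
```

```text
[ 0.61828217 -0.20470352  0.119264  ] [ 0.079  0.109  3.571 -0.017]
{'fx': 264.84, 'fy': 264.84, 'cx': 256.1226, 'cy': 188.4467, 'dist': [-0.0398, 0.0, 0.0, 0.0, 0.0], 'R': [[-0.0053, 1.0, -0.0018], [0.9535, 0.0056, 0.3013], [0.3013, -0.0002, -0.9535]], 't': [0.2078, -0.5953, 0.0919]}
```

View pics/w1.png

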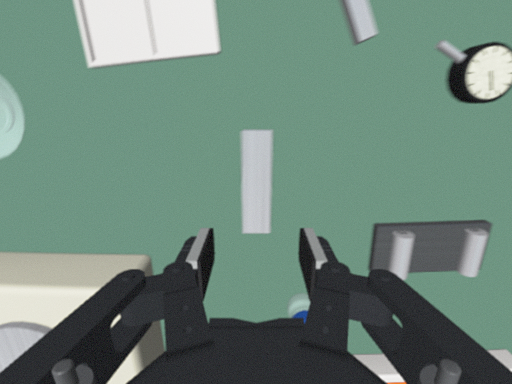

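The wrist view shows the bar at u 241–272, v 130–233, centred between the fingers. The fixture (430,250) and dial (488,72) are on the right, and the tray is top left.

Run:
```python
from h import *
c=eyes.camera_info('wrist')
w=ray(c,[(241,130),(272,130),(271.5,233.5),(243,233.5)],.008);print(w.mean(0),ang(w[0],w[3]),ang(w[1],w[2]),np.linalg.norm(w[0]-w[3]),get_state()['position'])
```

```text
[ 0.61917942 -0.20374266  0.008     ] 0.4525743003785157 1.0518836283667312 0.110312552173845 [ 0.61828217 -0.20470352  0.119264  ]
```

Request:
{"fn": "drive_tool", "kwargs": {"rows": [[0.1, 0.1, 0.3, 0], [0.1, 0.1, 0.8, 0], [0.1, 0.1, 1.4, 0], [0.1, 0.1, 2.0, 0], [0.1, 0.1, 2.5, 0], [0.1, 0.1, 3.0, 0], [0.1, 0.1, 3.4, 0], [0.1, 0.1, 3.5, 0]], "grip": 42}}

```text
clock: 3.48
position: [0.6111, -0.1958, 0.0317]
ee_rot: [-0.002, -0.003, 1.0, 0.001]
contact_force: [-0.2, 0.1, -0.3]
width: 0.0422
gripper_force: 0.0
```

Request:
{"fn": "drive_tool", "kwargs": {"rows": [[0, 0, 0.05, 0], [0, 0, 0.1, 0], [0, 0, 0.15, 0], [0, 0, 0.2, 0], [0, 0, 0.2, 0], [0, 0, 0.2, 0], [0, 0, 0.2, 0], [0, 0, 0.2, 0]]}}

```text
clock: 4.15
position: [0.6135, -0.1978, 0.029]
ee_rot: [0.0, -0.003, 1.0, -0.0]
contact_force: [-0.7, 0.6, 0.7]
width: 0.0417
gripper_force: 0.0
```

Request:
{"fn": "drive_tool", "kwargs": {"rows": [[-0.05, -0.05, 0, 0], [-0.1, -0.1, 0, 0], [-0.18, -0.2, 0, 0], [-0.18, -0.2, 0.05, 0], [-0.18, -0.2, 0.12, 0], [-0.18, -0.2, 0.12, 0], [-0.18, -0.2, 0.12, 0], [-0.18, -0.2, 0.12, 0]]}}

```text
clock: 4.82
position: [0.6177, -0.2026, 0.0257]
ee_rot: [-0.0, -0.003, 1.0, 0.0]
contact_force: [-0.6, 0.3, -0.0]
width: 0.0417
gripper_force: 0.0
```

Request:
{"fn": "drive_tool", "kwargs": {"rows": [[0, 0, 0, 0], [0, 0, 0, 0], [0, 0, 0, 0], [0, 0, 0, 0], [0, 0, 0, 0], [0, 0, 0, 0], [0, 0, 0, 0], [0, 0, 0, 0]], "grip": 20}}

```text
clock: 5.48
position: [0.6179, -0.2027, 0.0258]
ee_rot: [0.0, -0.003, 1.0, 0.0]
contact_force: [0.6, 0.9, 0.2]
width: 0.0199
gripper_force: 0.0
```

Run:
```python
from h import *
im,d=eyes.get_image('wrist');cv2.imwrite('pics/w2.png',cv2.cvtColor(im,cv2.COLOR_RGB2BGR))
s=get_state();print(s['position'],s['width'],s['gripper_force'],s['contact_force'])
p=s['position'];print(plan(*p[:2],.12,90.4,(*p,90.4)),plan(.688,-.0077,.12,1.8,(*p[:2],.12,90.4)))
```

```text
[ 0.61784388 -0.20266665  0.02575802] 0.020142174540882397 0.0 [-0.4034481   0.35511472 -0.68901532]
[ 0.    0.   -3.77 -0.  ] [-2.861  7.779  0.    14.767]
```

View pics/w2.png

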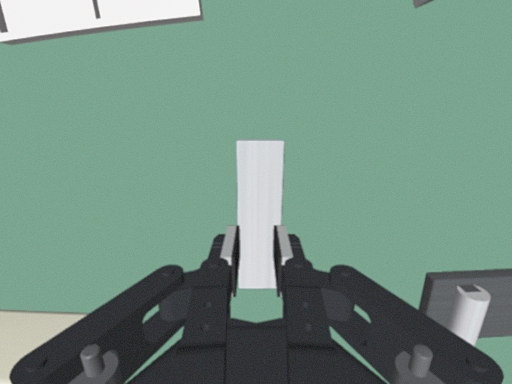

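The pads closed to 20 mm above the bar (u 237–284, v 141–289) without touching it, so the tips are still too high. I'll reopen and go lower.

Request:
{"fn": "drive_tool", "kwargs": {"rows": [[0, 0, 0, 0], [0, 0, 0, 0], [0, 0, 0, 0], [0, 0, 0, 0], [0, 0, 0.1, 0], [0, 0, 0.2, 0], [0, 0, 0.3, 0], [0, 0, 0.3, 0]], "grip": 42}}

```text
clock: 6.2
position: [0.6174, -0.2024, 0.0175]
ee_rot: [-0.001, -0.003, 1.0, 0.0]
contact_force: [0.7, -0.6, -0.2]
width: 0.0418
gripper_force: 0.0
```

Run:
```python
from h import *
c=eyes.camera_info('wrist'); s=get_state()
t=np.array(c['t'])+ np.array(c['R'])@np.array([0,0,s['position'][2]-.02576]);c['t']=t
w=ray(c,[(237,141),(284,141),(276,289),(240,289)],.008);print(w,w.mean(0),s['position'],s['contact_force'])
```

```text
[[ 0.56157614 -0.21426873  0.008     ]
 [ 0.56141562 -0.1849926   0.008     ]
 [ 0.67153588 -0.18684178  0.008     ]
 [ 0.67165083 -0.21387001  0.008     ]] [ 0.61654462 -0.19999328  0.008     ] [ 0.61735548 -0.20244951  0.01745638] [ 0.74895567 -0.58941879 -0.17595015]
```

Request:
{"fn": "drive_tool", "kwargs": {"rows": [[0, 0, 0, 0], [0, 0, 0, 0], [0, 0, 0, 0], [0, 0, 0, 0], [0, 0, 0, 0], [0, 0, 0, 0], [0, 0, 0, 0], [0, 0, 0, 0]], "grip": 20}}

```text
clock: 6.87
position: [0.6179, -0.2027, 0.0183]
ee_rot: [0.0, -0.003, 1.0, 0.0]
contact_force: [0.2, 0.7, -0.4]
width: 0.0201
gripper_force: 0.0
```

Run:
```python
from h import *
im,d=eyes.get_image('wrist');c=eyes.camera_info('wrist')
cv2.imwrite('pics/w3.png',cv2.cvtColor(cv2.resize(im[120:384,120:400],None,fx=2,fy=2),cv2.COLOR_RGB2BGR))
v,u=np.mgrid[200:330:1,190:330:1]
n=np.c_[(u.ravel()-c['cx'])/c['fx'],(v.ravel()-c['cy'])/c['fy'],np.ones(u.size)]*d[200:330,190:330].ravel()[:,None]
R=np.array(c['R']);w=(n-np.array(c['t']))@R
Z=w[:,2].reshape(u.shape)
print(np.round(Z[::10,::10]*1000).astype(int))
```

```text
[[  0   1   1   1   1   8   8   8   8   9   0   2   1   0]
 [  0   1   1   1   0   8   9   9   7   9   1   0   1   1]
 [  1   1   1   0   1   9   8   8   8   8   1   0   0   0]
 [  1   1   0   1  34   8   9   8   9  35   1   2   1   0]
 [  0 166   1  37  45   8   9  10   9  46  38  39   2   2]
 [  1   1  48  49  55  25   9   9   8  55  55  48   1   0]
 [  2   0  68  66  61   9   8   7   8  62  65  68   0   0]
 [  0  73  72  73  65   9   8   9   8  62  74  74  72  67]
 [ 74  79  79  80  68   9   9   8   9  61  80  79  79  72]
 [ 78  91  91  92  68   9   9   9   7  61  91  91  91  91]
 [ 98  97  97  97  69   1   0   1   1   0  96  96  96  96]
 [101 101 102 101  72   0   0   0   1   0 101 100 100 100]
 [105 105 105 105  97  97   1   0  98  97 105 105 105 105]]
```

View pics/w3.png

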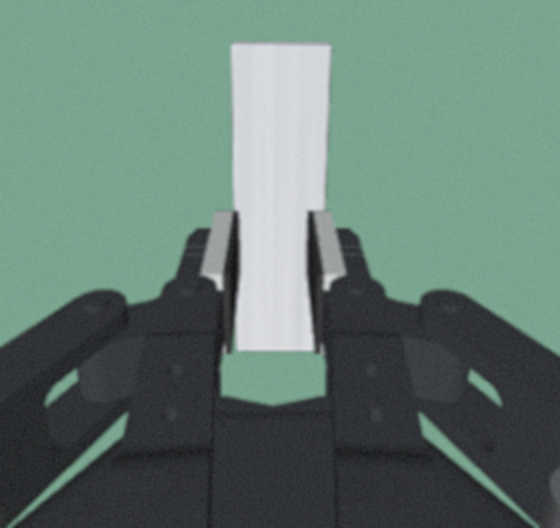

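Run:
```python
from h import *
im,d=eyes.get_image('wrist');c=eyes.camera_info('wrist')
R=np.array(c['R']);t=np.array(c['t']);print('C',-R.T@t, get_state()['position'])
for v in range(215,300,6):
    o=[]
    for u in range(222,242,3):
        w=R.T@(np.array([(u-c['cx'])/c['fx'],(v-c['cy'])/c['fy'],1])*d[v,u]-t); o.append('%d,%d'%(1000*w[2],1000*w[0]))
    print(v,*o)
print(d[300:384:10,256])
```

```text
C [ 0.54075749 -0.202798    0.16642935] [ 0.61786715 -0.2026719   0.01831344]
215 0,612 0,612 0,612 0,612 0,611 7,608 7,608
221 1,616 0,616 1,616 1,616 0,616 7,613 7,613
227 0,621 1,620 29,606 29,606 29,606 30,606 8,617
233 0,625 2,624 36,607 36,607 37,606 38,606 7,621
239 37,610 44,606 43,607 44,606 44,606 44,606 7,626
245 43,610 49,607 49,607 50,606 49,607 46,608 7,630
251 56,606 55,606 56,606 56,606 55,606 47,611 24,625
257 61,606 61,606 61,606 60,606 61,606 46,615 7,640
263 67,605 67,605 67,605 61,609 60,610 48,618 8,644
269 71,605 71,605 71,605 62,611 61,612 49,620 8,648
275 75,605 75,605 76,605 63,614 60,616 50,623 8,653
281 80,605 80,605 80,604 64,616 61,619 51,626 9,658
287 89,600 90,600 82,605 64,620 61,622 0,670 8,663
293 93,599 92,600 84,607 65,622 60,626 0,675 8,669
299 95,600 96,599 85,608 0,681 0,680 0,681 0,681
[0.20106086 0.20324203 0.20730965 0.08005555 0.07780248 0.07290775
 0.07111863 0.0681432  0.06555299]
```

Request:
{"fn": "drive_tool", "kwargs": {"rows": [[0, 0, 0, 0], [0, 0, 0, 0], [0, 0, 0, 0], [0, 0, 0.1, 0], [0, 0, 0.3, 0], [0, 0, 0.5, 0], [0, 0, 0.6, 0], [0, 0, 0.6, 0]], "grip": 42}}

```text
clock: 7.63
position: [0.6171, -0.2023, 0.0021]
ee_rot: [-0.001, -0.003, 1.0, 0.0]
contact_force: [0.4, 0.1, 0.7]
width: 0.0419
gripper_force: 0.0
```

```bash
cat >> h.py <<'E'
def tip():
    im,d=eyes.get_image('wrist');c=eyes.camera_info('wrist');s=get_state()
    R=np.array(c['R']);t=np.array(c['t']);v,u=np.mgrid[0:384,0:512]
    w=(np.stack([(u-c['cx'])/c['fx'],(v-c['cy'])/c['fy'],np.ones(u.shape)],-1)*d[...,None]-t)@R
    q=s['ee_rot'];a=np.arctan2(2*q[1]*q[2],2*q[1]**2-1);l=w-s['position']
    tx=l[...,0]*np.cos(a)+l[...,1]*np.sin(a);ty=l[...,0]*np.sin(a)-l[...,1]*np.cos(a)
    m=(abs(tx-.0113)<.002)&(abs(ty)<.06)&(w[...,2]>s['position'][2]-.03)&(w[...,2]<s['position'][2]+.05)&(d>.05)
    print('pos',s['position'].round(4),'w',s['width'],'F',s['contact_force'].round(1))
    for sgn in (-1,1):
        k=m&(sgn*ty>0.005); print('tip z',np.percentile(w[k][:,2],[0,2,5]).round(4),'ty',np.percentile(ty[k],[5,50,95]).round(4),k.sum())
E
python3 -c "
from h import *
tip()"
```

```text
pos [ 0.6174 -0.2025  0.0025] w 0.04212491993772535 F [-0.   0.2  0.4]
tip z [-0.0005  0.      0.0003] ty [-0.0545 -0.0247 -0.0103] 1100
tip z [-0.0006  0.      0.0003] ty [0.0103 0.0253 0.0545] 1084
```

```bash
sed -i "s/(w\[...,2\]>s\['position'\]\[2\]-.03)/(w[...,2]>.003)\&(abs(ty)>.017)/" h.py; python3 -c "
from h import *
tip()"
```

```text
pos [ 0.6177 -0.2026  0.0029] w 0.04202828326532996 F [-1.1  0.1 -0. ]
tip z [0.0123 0.0148 0.0168] ty [-0.0272 -0.0237 -0.0205] 572
tip z [0.0031 0.0137 0.0162] ty [0.0212 0.0244 0.0279] 564
```

Request:
{"fn": "drive_tool", "kwargs": {"rows": [[0, 0, 0.1, 0], [0, 0, 0.2, 0], [0, 0, 0.3, 0], [0, 0, 0.4, 0], [0, 0, 0.4, 0], [0, 0, 0.4, 0], [0, 0, 0.4, 0], [0, 0, 0.4, 0]]}}

```text
clock: 8.4
position: [0.6179, -0.2027, -0.0067]
ee_rot: [0.0, -0.003, 1.0, 0.0]
contact_force: [0.3, -0.0, 1.4]
width: 0.0422
gripper_force: 0.6
```

Request:
{"fn": "drive_tool", "kwargs": {"rows": [[0, 0, 0, 0], [0, 0, 0, 0], [0, 0, 0, 0], [0, 0, 0, 0], [0, 0, 0, 0], [0, 0, 0, 0], [0, 0, 0, 0], [0, 0, 0, 0]], "grip": 20}}

```text
clock: 9.07
position: [0.6187, -0.2028, -0.0051]
ee_rot: [0.001, -0.003, 1.0, -0.0]
contact_force: [-0.6, 0.6, 8.6]
width: 0.0282
gripper_force: 62.2
```

Request:
{"fn": "drive_tool", "kwargs": {"rows": [[0, 0, -0.2, 0], [0, 0, -0.6, 0], [0, 0, -1.2, 0], [0, 0, -1.9, 0], [0, 0, -2.6, 0], [0, 0, -3.3, 0], [0, 0, -3.8, 0], [0, 0, -4.0, 0]]}}

```text
clock: 9.73
position: [0.6189, -0.2031, 0.0957]
ee_rot: [0.002, -0.003, 1.0, -0.001]
contact_force: [0.2, -0.2, -1.1]
width: 0.0283
gripper_force: 59.4
```

Request:
{"fn": "drive_tool", "kwargs": {"rows": [[-0.1, 0.3, 0, 0.7], [-0.3, 0.8, 0, 1.6], [-0.5, 1.4, 0, 2.6], [-0.7, 2.0, 0, 3.6], [-0.9, 2.6, 0, 4.6], [-1.1, 3.2, 0, 5.6], [-1.3, 3.6, 0, 6.5], [-1.4, 3.9, 0, 7.2]]}}

```text
clock: 10.4
position: [0.6523, -0.1036, 0.0925]
ee_rot: [-0.001, 0.367, 0.93, 0.0]
contact_force: [0.0, 0.0, -1.6]
width: 0.0281
gripper_force: 59.4
```

Run:
```python
from h import *
s=get_state();print(s['position'],s['width'],s['gripper_force'],s['contact_force'],plan(.688,-.0077,s['position'][2],1.8))
```

```text
[ 0.65229564 -0.10358458  0.09254714] 0.02805003378045963 59.3937224149704 [ 0.04973058  0.0219265  -1.6188814 ] [1.577 3.776 0.    7.518]
```

Request:
{"fn": "drive_tool", "kwargs": {"rows": [[0.2, 0.4, 0, 0.8], [0.4, 0.9, 0, 1.8], [0.7, 1.6, 0, 2.9], [0.9, 2.2, 0, 4.0], [1.2, 2.8, 0, 5.1], [1.4, 3.3, 0, 6.2], [1.5, 3.6, 0, 7.0], [1.6, 3.8, 0, 7.5]]}}

```text
clock: 11.07
position: [0.6875, -0.0069, 0.0924]
ee_rot: [-0.001, 0.695, 0.719, -0.0]
contact_force: [-0.3, -0.4, -1.7]
width: 0.0279
gripper_force: 59.4
```

Request:
{"fn": "drive_tool", "kwargs": {"rows": [[0, 0, 0, 0], [0, 0, 0, 0], [0, 0, 0, 0], [0, 0, 0, 0], [0, 0, 0, 0], [0, 0, 0, 0], [0, 0, 0, 0], [0, 0, 0, 0]]}}

```text
clock: 11.73
position: [0.6877, -0.0084, 0.0934]
ee_rot: [0.0, 0.694, 0.72, 0.0]
contact_force: [-0.2, -0.2, -1.6]
width: 0.0274
gripper_force: 59.4
```

Run:
```python
from h import *
im,d=eyes.get_image('wrist');cv2.imwrite('pics/w4.png',cv2.cvtColor(im,cv2.COLOR_RGB2BGR))
s=get_state();print(s['position'],s['ee_rot'],s['width'],s['gripper_force'],s['contact_force'],plan(.688,-.0077,s['position'][2],1.8))
```

```text
[ 0.68772334 -0.00834299  0.09338577] [2.75320396e-05 6.94062716e-01 7.19914537e-01 7.53764252e-05] 0.028029865334840642 59.394296407699585 [ 0.64382423  0.2552675  -1.41183294] [0.025 0.012 0.    0.049]
```

View pics/w4.png

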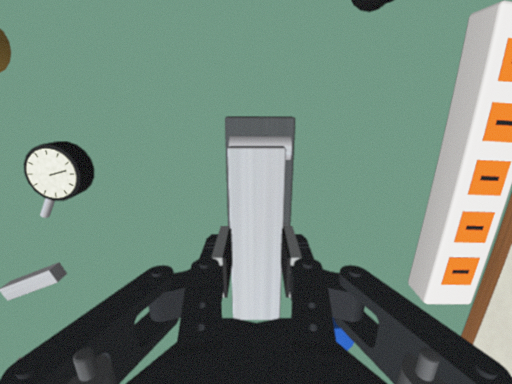

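The bar is held level (u 229–285, v 147–319) over the fixture, whose far end shows at v=117, u 226–294. The dial at (58,172) and the offcut are on the left.

Run:
```python
from h import *
c=eyes.camera_info('wrist')
w=ray(c,[(229,147),(285,147),(280,319),(234,319)],.1065);print(w,w.mean(0))
print(ray(c,[(226,117),(294.5,117)],.012))
```

```text
[[ 0.67148469  0.04789077  0.1065    ]
 [ 0.70002204  0.04893766  0.1065    ]
 [ 0.70460062 -0.06069056  0.1065    ]
 [ 0.67518588 -0.0617513   0.1065    ]] [ 0.68782331 -0.00640336  0.1065    ]
[[0.65966227 0.05853499 0.012     ]
 [0.71717299 0.06066455 0.012     ]]
```

Request:
{"fn": "drive_tool", "kwargs": {"rows": [[0, 0, 0.3, 0], [0, 0, 0.7, 0], [0, 0, 1.1, 0], [0, 0, 1.5, 0], [0, 0, 1.8, 0], [0, 0, 2.0, 0], [0, 0, 2.2, 0], [0, 0, 2.3, 0]]}}

```text
clock: 12.45
position: [0.6874, -0.0081, 0.0348]
ee_rot: [-0.0, 0.694, 0.72, -0.0]
contact_force: [0.4, 0.4, -2.0]
width: 0.0279
gripper_force: 59.4
```

Request:
{"fn": "drive_tool", "kwargs": {"rows": [[0, 0, 0.1, 0], [0, 0, 0.2, 0], [0, 0, 0.3, 0], [0, 0, 0.35, 0], [0, 0, 0.4, 0], [0, 0, 0.4, 0], [0, 0, 0.4, 0], [0, 0, 0.4, 0]]}}

```text
clock: 13.12
position: [0.6879, -0.0082, 0.026]
ee_rot: [0.0, 0.694, 0.72, 0.0]
contact_force: [-1.1, 0.3, -2.4]
width: 0.0282
gripper_force: 59.4
```

Request:
{"fn": "drive_tool", "kwargs": {"rows": [[0, 0, 0.05, 0], [0, 0, 0.05, 0], [0, 0, 0.05, 0], [0, 0, 0.05, 0], [0, 0, 0.05, 0], [0, 0, 0.05, 0], [0, 0, 0.05, 0], [0, 0, 0.05, 0]]}}

```text
clock: 13.78
position: [0.688, -0.0082, 0.0249]
ee_rot: [0.0, 0.694, 0.72, 0.0]
contact_force: [-0.6, -0.8, 2.9]
width: 0.0277
gripper_force: 59.8
```

Request:
{"fn": "drive_tool", "kwargs": {"rows": [[0, 0, 0, 0], [0, 0, 0, 0], [0, 0, 0, 0], [0, 0, 0, 0], [0, 0, 0, 0], [0, 0, -0.2, 0], [0, 0, -0.6, 0], [0, 0, -1.0, 0]], "grip": 46}}

```text
clock: 14.45
position: [0.6876, -0.0082, 0.0502]
ee_rot: [-0.0, 0.694, 0.72, -0.0]
contact_force: [-0.2, 0.8, -0.6]
width: 0.0458
gripper_force: 0.0
```

Request:
{"fn": "drive_tool", "kwargs": {"rows": [[0, 0, -0.5, 0], [0, 0, -1.0, 0], [0, 0, -1.6, 0], [0, 0, -2.1, 0], [0, 0, -2.5, 0], [0, 0, -2.8, 0], [0, 0, -2.8, 0], [0, 0, -2.8, 0]], "grip": 62}}

```text
clock: 15.12
position: [0.6879, -0.0082, 0.1202]
ee_rot: [0.0, 0.694, 0.72, 0.0]
contact_force: [0.7, -0.2, -0.1]
width: 0.062
gripper_force: 0.0
```

Run:
```python
from h import *
s=get_state();p=s['position'];print(p,s['contact_force'],plan(.6177,.1983,p[2],2))
```

```text
[ 0.68787217 -0.00819406  0.1201814 ] [ 0.74916876 -0.19419565 -0.12492428] [ 8.357 -2.502  0.     0.018]
```

Request:
{"fn": "drive_tool", "kwargs": {"rows": [[0.6, -0.2, 0, 0], [1.6, -0.5, 0, 0], [2.9, -0.9, 0, 0], [4.3, -1.3, 0, 0], [5.6, -1.7, 0, 0], [6.8, -2.1, 0, 0], [7.8, -2.4, 0, 0], [8.35, -2.5, 0, 0]]}}

```text
clock: 15.78
position: [0.6144, 0.2019, 0.1185]
ee_rot: [-0.002, 0.693, 0.721, -0.001]
contact_force: [-0.3, -0.1, -1.2]
width: 0.0618
gripper_force: 0.0
```

Request:
{"fn": "drive_tool", "kwargs": {"rows": [[0, 0, 0, 0], [0, 0, 0, 0], [0, 0, 0.2, 0], [0, 0, 0.5, 0], [0, 0, 0.8, 0], [0, 0, 1.0, 0], [0, 0, 1.0, 0], [0, 0, 1.0, 0]]}}

```text
clock: 16.45
position: [0.6174, 0.1974, 0.0937]
ee_rot: [-0.0, 0.694, 0.72, -0.001]
contact_force: [-0.7, 0.5, 0.1]
width: 0.0617
gripper_force: 0.0
```

Run:
```python
from h import *
im,d=eyes.get_image('wrist');cv2.imwrite('pics/w5.png',cv2.cvtColor(im,cv2.COLOR_RGB2BGR))
s=get_state();p=s['position'];c=eyes.camera_info('wrist');print(p)
np.save('d5.npy',d)
# seat head centre from depth
R=np.array(c['R']);t=np.array(c['t']);v,u=np.mgrid[0:384,0:512]
w=(np.stack([(u-c['cx'])/c['fx'],(v-c['cy'])/c['fy'],np.ones(u.shape)],-1)*d[...,None]-t)@R
m=(abs(w[...,2]-.03)<.003)&(np.hypot(w[...,0]-.6177,w[...,1]-.1983)<.03)
q=w[m];print(m.sum(),q.mean(0),q.min(0),q.max(0),(q.min(0)+q.max(0))/2)
```

```text
[0.61771145 0.1976981  0.0942617 ]
1643 [0.61930253 0.2025858  0.03101105] [0.60017499 0.18229605 0.02716625] [0.63856738 0.22144912 0.03285011] [0.61937118 0.20187259 0.03000818]
```

Request:
{"fn": "drive_tool", "kwargs": {"rows": [[0.1, 0.05, 0.2, 0], [0.15, 0.07, 0.6, 0], [0.15, 0.07, 1.2, 0], [0.15, 0.07, 1.8, 0], [0.15, 0.07, 2.4, 0], [0.15, 0.07, 2.9, 0], [0.15, 0.07, 3.3, 0], [0.15, 0.07, 3.5, 0]]}}

```text
clock: 17.17
position: [0.6182, 0.202, 0.005]
ee_rot: [-0.001, 0.694, 0.72, -0.001]
contact_force: [-0.9, 1.0, -0.1]
width: 0.0619
gripper_force: 0.0
```

Request:
{"fn": "drive_tool", "kwargs": {"rows": [[0, 0, 0, 0], [0, 0, 0, 0], [0, 0, 0, 0], [0, 0, 0, 0], [0, 0, 0, 0], [0, 0, 0, 0], [0, 0, 0, 0], [0, 0, 0, 0]], "grip": 30}}

```text
clock: 17.83
position: [0.6194, 0.202, 0.0074]
ee_rot: [0.0, 0.694, 0.72, 0.0]
contact_force: [-0.1, 0.1, 0.6]
width: 0.0369
gripper_force: 60.0
```

Run:
```python
from h import *
tip()
```

```text
pos [0.6194 0.202  0.0074] w 0.03700039797597127 F [-0.5 -0.6  1.5]
tip z [0.0183 0.0194 0.0212] ty [-0.0262 -0.0219 -0.0185] 569
tip z [0.0183 0.0198 0.0213] ty [0.0182 0.0213 0.0252] 553
```

Request:
{"fn": "drive_tool", "kwargs": {"rows": [[0, 0, -0.2, 0], [0, 0, -0.5, 0], [0, 0, -1.0, 0], [0, 0, -1.6, 0], [0, 0, -2.2, 0], [0, 0, -2.7, 0], [0, 0, -3.0, 0], [0, 0, -3.2, 0]]}}

```text
clock: 18.55
position: [0.6198, 0.2021, 0.0887]
ee_rot: [0.001, 0.694, 0.72, 0.001]
contact_force: [-0.6, 0.7, -2.3]
width: 0.0367
gripper_force: 60.1
```

Request:
{"fn": "drive_tool", "kwargs": {"rows": [[-0.5, 0.1, 0, 0], [-1.4, 0.4, 0, 0], [-2.7, 0.8, 0, 0], [-4.1, 1.2, 0, 0], [-5.5, 1.7, 0, 0], [-6.8, 2.1, 0, 0], [-7.8, 2.4, 0, 0], [-8.4, 2.5, 0, 0]]}}

```text
clock: 19.22
position: [0.6901, -0.0101, 0.0859]
ee_rot: [0.0, 0.695, 0.719, -0.001]
contact_force: [0.3, 0.4, -1.1]
width: 0.037
gripper_force: 60.1
```

Request:
{"fn": "drive_tool", "kwargs": {"rows": [[0, 0, 0, 0], [0, 0, 0, 0], [0, 0, 0, 0], [0, 0, 0, 0], [0, 0, 0, 0], [0, 0, 0, 0], [0, 0, 0, 0], [0, 0, 0, 0]]}}

```text
clock: 19.88
position: [0.6893, -0.0049, 0.0872]
ee_rot: [0.0, 0.694, 0.72, 0.0]
contact_force: [0.2, 0.4, -1.1]
width: 0.0368
gripper_force: 60.1
```

Run:
```python
from h import *
s=get_state();p=s['position'];print(p,s['contact_force'],s['gripper_force'],plan(.689,-.0066,.046,1.8))
im,d=eyes.get_image('wrist');cv2.imwrite('pics/w6.png',cv2.cvtColor(im,cv2.COLOR_RGB2BGR))
```

```text
[ 0.68931989 -0.00493914  0.08719313] [ 0.15882167  0.42512172 -1.12073935] 60.124855041503906 [-0.066 -0.015  1.648  0.06 ]
```

View pics/w6.png

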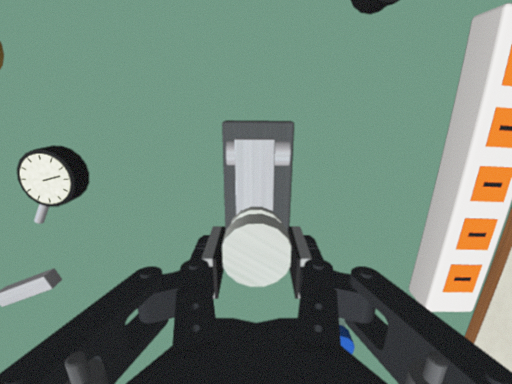

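The seat is held upright at (257,245), with the bar on both rollers behind it (u 236–273, end at v=139). I'll check how well the bar is centred.

Run:
```python
from h import *
c=eyes.camera_info('wrist')
print(ray(c,[(236,139.5),(273.5,139.5)],.038));print(ray(c,[(223.5,122),(293.5,122)],.012));print(ray(c,[(227,153),(290.5,153)],.022))
```

```text
[[0.67221347 0.04725679 0.038     ]
 [0.69991105 0.04829156 0.038     ]]
[[0.65989125 0.05793693 0.012     ]
 [0.71736838 0.06010093 0.012     ]]
[[0.6639627  0.0341276  0.022     ]
 [0.71543495 0.03605855 0.022     ]]
```

Request:
{"fn": "drive_tool", "kwargs": {"rows": [[-0.05, 0, 0.2, 0], [-0.05, 0, 0.5, 0], [-0.05, 0, 0.8, 0], [-0.05, 0, 1.1, 0], [-0.05, 0, 1.3, 0], [-0.05, 0, 1.4, 0], [-0.05, 0, 1.5, 0], [-0.05, 0, 1.5, 0]]}}

```text
clock: 20.6
position: [0.6891, -0.0068, 0.0488]
ee_rot: [-0.0, 0.694, 0.72, -0.0]
contact_force: [0.5, -0.2, -0.6]
width: 0.0366
gripper_force: 60.1
```

Request:
{"fn": "drive_tool", "kwargs": {"rows": [[0, 0, 0.05, 0], [0, 0, 0.1, 0], [0, 0, 0.14, 0], [0, 0, 0.17, 0], [0, 0, 0.17, 0], [0, 0, 0.17, 0], [0, 0, 0.17, 0], [0, 0, 0.17, 0]]}}

```text
clock: 21.27
position: [0.6895, -0.0069, 0.0454]
ee_rot: [0.0, 0.694, 0.72, 0.0]
contact_force: [0.4, 0.4, -1.1]
width: 0.0368
gripper_force: 60.2
```

Request:
{"fn": "drive_tool", "kwargs": {"rows": [[0, 0, 0.03, 0], [0, 0, 0.06, 0], [0, 0, 0.06, 0], [0, 0, 0.06, 0], [0, 0, 0.06, 0], [0, 0, 0.06, 0], [0, 0, 0.06, 0], [0, 0, 0.06, 0]]}}

```text
clock: 21.93
position: [0.6895, -0.0068, 0.0453]
ee_rot: [0.0, 0.694, 0.72, 0.0]
contact_force: [-1.5, -0.8, 6.1]
width: 0.0368
gripper_force: 60.9
```

Request:
{"fn": "drive_tool", "kwargs": {"rows": [[0, 0, 0, 0], [0, 0, 0, 0], [0, 0, 0, 0], [0, 0, 0, 0], [0, 0, 0, 0], [0, 0, -0.2, 0], [0, 0, -0.6, 0], [0, 0, -1.0, 0]], "grip": 58}}

```text
clock: 22.6
position: [0.6893, -0.0069, 0.0694]
ee_rot: [-0.0, 0.694, 0.72, -0.0]
contact_force: [0.3, 0.2, 0.4]
width: 0.0574
gripper_force: 0.0
```

Request:
{"fn": "drive_tool", "kwargs": {"rows": [[0, 0, -0.5, 0], [0, 0, -1.0, 0], [0, 0, -1.6, 0], [0, 0, -2.1, 0], [0, 0, -2.4, 0], [0, 0, -2.6, 0], [0, 0, -2.6, 0], [0, 0, -2.6, 0]], "grip": 68}}

```text
clock: 23.27
position: [0.6893, -0.0069, 0.134]
ee_rot: [0.0, 0.694, 0.72, 0.0]
contact_force: [-0.6, 0.5, 0.0]
width: 0.0679
gripper_force: 0.0
```

```bash
cat >> h.py <<'E'
def cloud(cam='wrist'):
    im,d=eyes.get_image(cam);c=eyes.camera_info(cam)
    R=np.array(c['R']);t=np.array(c['t']);v,u=np.mgrid[0:384,0:512]
    K=np.array([[c['fx'],0,c['cx']],[0,c['fy'],c['cy']],[0,0,1]])
    n=cv2.undistortPoints(np.c_[u.ravel(),v.ravel()].astype(float).reshape(-1,1,2),K,np.array(c['dist'],float)).reshape(384,512,2)
    w=(np.concatenate([n,np.ones((384,512,1))],-1)*d[...,None]-t)@R
    return im,np.where(d[...,None]>.05,w,9)
def disc(w,x,y,z,r,tol=.003):
    m=(abs(w[...,2]-z)<tol)&(np.hypot(w[...,0]-x,w[...,1]-y)<r);q=w[m]
    lo,hi=np.percentile(q[:,:2],[1,99],axis=0);print(m.sum(),'mid',((lo+hi)/2).round(4),'size',(hi-lo).round(4),'z',np.median(q[:,2]).round(4));return (lo+hi)/2
E
python3 - <<'E'
from h import *
im,w=cloud();disc(w,.689,-.0066,.068,.03)
s=get_state();print(s['position'],plan(.4508,.1083,.1,1.8))
E
```

```text
1578 mid [ 0.6895 -0.0072] size [0.0363 0.0372] z 0.0678
[ 0.68898053 -0.00680956  0.13328443] [ 4.951 -9.352  1.331  0.051]
```

Request:
{"fn": "drive_tool", "kwargs": {"rows": [[0.4, -0.7, 0, 0], [1.0, -1.9, 0, 0], [1.8, -3.3, 0, 0], [2.6, -4.8, 0, 0], [3.4, -6.3, 0, 0], [4.1, -7.7, 0, 0], [4.7, -8.8, 0, 0], [4.95, -9.35, 0, 0]]}}

```text
clock: 23.98
position: [0.4458, 0.1094, 0.1328]
ee_rot: [-0.002, 0.694, 0.72, -0.002]
contact_force: [0.1, 0.9, 0.5]
width: 0.0681
gripper_force: 0.0
```

Request:
{"fn": "drive_tool", "kwargs": {"rows": [[0, 0, 0, 0], [0, 0, 0.2, 0], [0, 0, 0.5, 0], [0, 0, 0.8, 0], [0, 0, 1.0, 0], [0, 0, 1.0, 0], [0, 0, 1.0, 0], [0, 0, 1.0, 0]]}}

```text
clock: 24.65
position: [0.4518, 0.108, 0.1086]
ee_rot: [-0.0, 0.694, 0.72, -0.0]
contact_force: [-0.3, 0.8, -0.2]
width: 0.0679
gripper_force: 0.0
```

Run:
```python
from h import *
im,w=cloud();cv2.imwrite('pics/w7.png',cv2.cvtColor(im,cv2.COLOR_RGB2BGR))
a=disc(w,.4508,.1083,.03,.035);b=disc(w,.4508,.1083,.05,.03)
s=get_state();print(s['position'],plan(*b,-.003,1.8),plan(*a,-.003,1.8))
```

```text
1289 mid [0.452 0.112] size [0.0409 0.0415] z 0.0307
436 mid [0.4521 0.1117] size [0.0181 0.0185] z 0.0507
[0.45176134 0.10805567 0.10878985] [0.146 0.018 4.472 0.047] [0.157 0.013 4.472 0.047]
```

Request:
{"fn": "drive_tool", "kwargs": {"rows": [[0.1, 0, 0.3, 0], [0.15, 0, 0.9, 0], [0.15, 0, 1.6, 0], [0.15, 0, 2.4, 0], [0.15, 0, 3.2, 0], [0.15, 0, 3.8, 0], [0.15, 0, 4.2, 0], [0.15, 0, 4.45, 0]]}}

```text
clock: 25.37
position: [0.4503, 0.1121, -0.0038]
ee_rot: [-0.001, 0.694, 0.72, -0.001]
contact_force: [0.1, 0.5, 0.3]
width: 0.0681
gripper_force: 0.0
```

Request:
{"fn": "drive_tool", "kwargs": {"rows": [[0, 0, 0, 0], [0, 0, 0, 0], [0, 0, 0, 0], [0, 0, 0, 0], [0, 0, 0, 0], [0, 0, 0, 0], [0, 0, 0, 0], [0, 0, 0, 0]], "grip": 34, "newtons": 80}}

```text
clock: 26.03
position: [0.4516, 0.1121, -0.0018]
ee_rot: [0.0, 0.694, 0.72, 0.001]
contact_force: [-0.2, 0.7, 5.7]
width: 0.0407
gripper_force: 81.4
```

Request:
{"fn": "drive_tool", "kwargs": {"rows": [[0, 0, -0.2, 0], [0, 0, -0.6, 0], [0, 0, -1.3, 0], [0, 0, -2.2, 0], [0, 0, -3.1, 0], [0, 0, -3.9, 0], [0, 0, -4.6, 0], [0, 0, -5.0, 0]]}}

```text
clock: 26.7
position: [0.4513, 0.1119, 0.124]
ee_rot: [0.0, 0.694, 0.72, 0.0]
contact_force: [0.3, -0.2, -3.9]
width: 0.0409
gripper_force: 81.5
```

Run:
```python
from h import *
s=get_state();print(s['position'],s['contact_force'],plan(.6895,-.007,.13,1.8))
```

```text
[0.45128009 0.11188662 0.12401337] [ 0.31544229 -0.16004404 -3.88145562] [-5.102  9.348 -0.239  0.051]
```

Request:
{"fn": "drive_tool", "kwargs": {"rows": [[-0.3, 0.6, 0, 0], [-0.9, 1.7, 0, 0], [-1.7, 3.2, 0, 0], [-2.6, 4.8, 0, 0], [-3.5, 6.3, 0, 0], [-4.3, 7.8, 0, 0], [-4.9, 8.9, 0, 0], [-5.1, 9.35, 0, 0]]}}

```text
clock: 27.37
position: [0.6948, -0.0109, 0.1208]
ee_rot: [0.002, 0.695, 0.719, 0.0]
contact_force: [1.8, 0.1, -4.2]
width: 0.0412
gripper_force: 81.9
```

Request:
{"fn": "drive_tool", "kwargs": {"rows": [[0, 0, 0, 0], [0, 0, 0, 0], [0, 0, 0, 0], [0, 0, 0.2, 0], [0, 0, 0.5, 0], [0, 0, 0.8, 0], [0, 0, 1.0, 0], [0, 0, 1.0, 0]]}}

```text
clock: 28.03
position: [0.6877, -0.0064, 0.0956]
ee_rot: [-0.002, 0.694, 0.72, -0.001]
contact_force: [-0.0, 0.5, -4.9]
width: 0.0412
gripper_force: 82.0
```

Request:
{"fn": "drive_tool", "kwargs": {"rows": [[0, 0, 0, 0], [0, 0, 0, 0], [0, 0, 0, 0], [0, 0, 0, 0], [0, 0, 0, 0], [0, 0, 0, 0], [0, 0, 0, 0], [0, 0, 0, 0]]}}

```text
clock: 28.7
position: [0.6894, -0.0069, 0.0976]
ee_rot: [0.0, 0.694, 0.72, 0.0]
contact_force: [0.6, -0.2, -4.5]
width: 0.0409
gripper_force: 82.0
```

Run:
```python
from h import *
im,w=cloud();cv2.imwrite('pics/w8.png',cv2.cvtColor(im,cv2.COLOR_RGB2BGR))
s=get_state();p=s['position'];b=disc(w,*p[:2],p[2]+.0018+.05,.03,.005)
print(p,s['contact_force'],plan(.6895,-.007,.0665,1.8))
```

```text
1937 mid [ 0.6889 -0.0047] size [0.0529 0.0237] z 0.1497
[ 0.68940786 -0.00687832  0.09755088] [-0.32385445  0.25837657 -5.2534901 ] [-0.005  0.004  1.242  0.051]
```

Request:
{"fn": "drive_tool", "kwargs": {"rows": [[0, 0, 0.2, 0], [0, 0, 0.4, 0], [0, 0, 0.6, 0], [0, 0, 0.8, 0], [0, 0, 0.95, 0], [0, 0, 1.05, 0], [0, 0, 1.1, 0], [0, 0, 1.1, 0]]}}

```text
clock: 29.42
position: [0.6892, -0.0068, 0.0696]
ee_rot: [-0.0, 0.694, 0.72, -0.0]
contact_force: [-0.2, -0.0, -4.8]
width: 0.0412
gripper_force: 82.0
```

Request:
{"fn": "drive_tool", "kwargs": {"rows": [[0, 0, 0.05, 0], [0, 0, 0.1, 0], [0, 0, 0.13, 0], [0, 0, 0.16, 0], [0, 0, 0.16, 0], [0, 0, 0.16, 0], [0, 0, 0.16, 0], [0, 0, 0.16, 0]]}}

```text
clock: 30.08
position: [0.6896, -0.0068, 0.0662]
ee_rot: [0.0, 0.694, 0.72, 0.0]
contact_force: [0.9, 0.1, -3.2]
width: 0.0409
gripper_force: 82.3
```

Request:
{"fn": "drive_tool", "kwargs": {"rows": [[0, 0, 0.04, 0], [0, 0, 0.06, 0], [0, 0, 0.06, 0], [0, 0, 0.06, 0], [0, 0, 0.06, 0], [0, 0, 0.06, 0], [0, 0, 0.06, 0], [0, 0, 0.06, 0]]}}

```text
clock: 30.75
position: [0.6896, -0.0069, 0.0661]
ee_rot: [0.0, 0.694, 0.72, 0.0]
contact_force: [-2.5, -0.3, 4.6]
width: 0.0409
gripper_force: 82.6
```

Request:
{"fn": "drive_tool", "kwargs": {"rows": [[0, 0, 0, 0], [0, 0, 0, 0], [0, 0, 0, 0], [0, 0, 0, 0], [0, 0, 0, 0], [0, 0, -0.2, 0], [0, 0, -0.6, 0], [0, 0, -1.0, 0]], "grip": 62}}

```text
clock: 31.42
position: [0.6893, -0.0068, 0.0901]
ee_rot: [-0.0, 0.694, 0.72, -0.0]
contact_force: [-0.4, -0.9, -0.2]
width: 0.0621
gripper_force: 0.0
```

Request:
{"fn": "drive_tool", "kwargs": {"rows": [[0, 0, -0.5, 0], [0, 0, -1.0, 0], [0, 0, -1.6, 0], [0, 0, -2.1, 0], [0, 0, -2.4, 0], [0, 0, -2.6, 0], [0, 0, -2.6, 0], [0, 0, -2.6, 0]], "grip": 76}}

```text
clock: 32.08
position: [0.6893, -0.0069, 0.1546]
ee_rot: [0.0, 0.694, 0.72, 0.0]
contact_force: [0.3, -0.4, -0.4]
width: 0.0759
gripper_force: 0.0
```

Run:
```python
from h import *
im,w=cloud();disc(w,.689,-.0066,.098,.035);disc(w,.689,-.0066,.118,.035)
s=get_state();print(s['position'],plan(.5079,.0059,.1,-27.5))
```

```text
1470 mid [ 0.6893 -0.007 ] size [0.041  0.0411] z 0.0978
510 mid [ 0.6894 -0.0074] size [0.0181 0.0188] z 0.1178
[ 0.68898798 -0.00681494  0.15398536] [ 0.774 -7.22   2.159  4.934]
```

Request:
{"fn": "drive_tool", "kwargs": {"rows": [[0.1, -0.6, 0, 0.4], [0.2, -1.5, 0, 1.0], [0.3, -2.6, 0, 1.8], [0.4, -3.8, 0, 2.6], [0.5, -4.9, 0, 3.4], [0.6, -6.0, 0, 4.1], [0.7, -6.8, 0, 4.6], [0.8, -7.2, 0, 4.9]]}}

```text
clock: 32.8
position: [0.5047, 0.0069, 0.1536]
ee_rot: [-0.001, 0.855, 0.519, -0.002]
contact_force: [1.2, 0.5, -0.4]
width: 0.0757
gripper_force: 0.0
```

Request:
{"fn": "drive_tool", "kwargs": {"rows": [[0, 0, 0, 0], [0, 0, 0.3, 0], [0, 0, 0.7, 0], [0, 0, 1.1, 0], [0, 0, 1.5, 0], [0, 0, 1.7, 0], [0, 0, 1.7, 0], [0, 0, 1.7, 0]]}}

```text
clock: 33.47
position: [0.5088, 0.0065, 0.1112]
ee_rot: [-0.0, 0.854, 0.52, -0.001]
contact_force: [-0.5, 0.6, 0.7]
width: 0.0764
gripper_force: 0.0
```

Run:
```python
from h import *
im,w=cloud();cv2.imwrite('pics/w9.png',cv2.cvtColor(im,cv2.COLOR_RGB2BGR))
a=disc(w,.508,.006,.022,.033)
m=(abs(w[...,2]-.0135)<.003)&(np.hypot(w[...,0]-a[0],w[...,1]-a[1])<.055)&(np.hypot(w[...,0]-a[0],w[...,1]-a[1])>.032)
q=w[m].mean(0);an=ang(a,q);print(m.sum(),q,an)
s=get_state();print(s['position'],plan(*a,-.003,an+90))
```

```text
2215 mid [0.5089 0.0074] size [0.048  0.0483] z 0.0235
121 [ 0.48938261 -0.02944354  0.01497539] -117.90404132350312
[0.50912276 0.00646012 0.11181784] [ 0.03  -0.025  4.593  0.102]
```

View pics/w9.png

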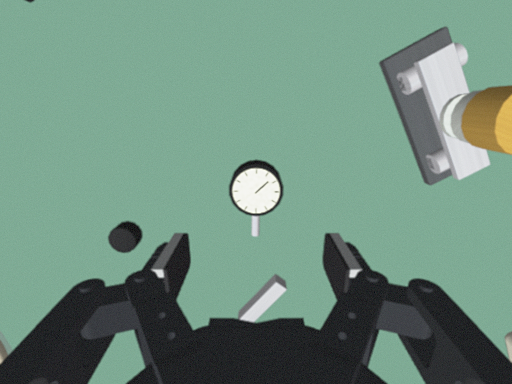

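Request:
{"fn": "drive_tool", "kwargs": {"rows": [[0.03, 0, 0.3, 0.1], [0.03, 0, 0.9, 0.1], [0.03, 0, 1.6, 0.1], [0.03, 0, 2.4, 0.1], [0.03, 0, 3.2, 0.1], [0.03, 0, 3.8, 0.1], [0.03, 0, 4.2, 0.1], [0.03, 0, 4.45, 0.1]]}}

```text
clock: 34.18
position: [0.5088, 0.0073, -0.0003]
ee_rot: [-0.0, 0.857, 0.516, -0.0]
contact_force: [-0.1, 0.4, 0.3]
width: 0.0759
gripper_force: 0.0
```

Request:
{"fn": "drive_tool", "kwargs": {"rows": [[0, 0, 0, 0], [0, 0, 0, 0], [0, 0, 0, 0], [0, 0, 0, 0], [0, 0, 0, 0], [0, 0, 0, 0], [0, 0, 0, 0], [0, 0, 0, 0]], "grip": 40, "newtons": 60}}

```text
clock: 34.85
position: [0.5101, 0.0071, 0.0017]
ee_rot: [0.001, 0.857, 0.516, 0.001]
contact_force: [-0.2, 0.1, 5.9]
width: 0.0497
gripper_force: 62.9
```

Request:
{"fn": "drive_tool", "kwargs": {"rows": [[0, 0, -0.2, 0], [0, 0, -0.5, 0], [0, 0, -1.0, 0], [0, 0, -1.6, 0], [0, 0, -2.2, 0], [0, 0, -2.7, 0], [0, 0, -3.0, 0], [0, 0, -3.0, 0]]}}

```text
clock: 35.52
position: [0.5102, 0.0071, 0.0775]
ee_rot: [0.001, 0.857, 0.516, 0.001]
contact_force: [-0.2, -0.4, -1.6]
width: 0.0493
gripper_force: 62.3
```

Run:
```python
from h import *
s=get_state();print(s['position'],s['contact_force'],plan(.4516,.2812,.075,-27.5),plan(.4516,.2812,.075,0))
```

```text
[0.5102089  0.00706601 0.07752631] [-0.20081536 -0.41909872 -1.63160539] [ 8.595 -7.202  0.101 -0.065] [ 8.595 -7.202  0.101 -4.649]
```

Request:
{"fn": "drive_tool", "kwargs": {"rows": [[0.4, -0.4, 0, 0], [1.3, -1.1, 0, 0], [2.6, -2.2, 0, 0], [3.9, -3.3, 0, 0], [5.2, -4.4, 0, 0], [6.4, -5.3, 0, 0], [7.2, -6.1, 0, 0], [7.6, -6.4, 0, 0]]}}

```text
clock: 36.18
position: [0.4544, 0.253, 0.075]
ee_rot: [-0.001, 0.856, 0.517, -0.001]
contact_force: [-0.9, 0.1, -1.9]
width: 0.0496
gripper_force: 62.4
```

Request:
{"fn": "drive_tool", "kwargs": {"rows": [[0, 0, 0, 0], [0, 0, 0, 0], [0, 0, 0, 0], [0, 0, 0, 0], [0, 0, 0, 0], [0, 0, 0, 0], [0, 0, 0, 0], [0, 0, 0, 0]]}}

```text
clock: 36.85
position: [0.4568, 0.2495, 0.0759]
ee_rot: [-0.0, 0.857, 0.515, 0.0]
contact_force: [-0.3, -0.5, -1.3]
width: 0.0498
gripper_force: 62.4
```

Run:
```python
from h import *
im,w=cloud();cv2.imwrite('pics/w10.png',cv2.cvtColor(im,cv2.COLOR_RGB2BGR))
m=((abs(w[...,2]-.014)<.004)&(np.hypot(w[...,0]-.452,w[...,1]-.283)<.075)).astype('uint8')
m=cv2.morphologyEx(m,cv2.MORPH_OPEN,np.ones((3,3)))
q=w[m>0][:,:2]
r=cv2.minAreaRect((q*1000).astype('float32'));print(m.sum(),r,q.min(0),q.max(0))
s=get_state();print(s['position'],plan(.4525,.2845,.0157,-27.5))
```

```text
10039 ((452.099609375, 285.81268310546875), (85.54381561279297, 85.16064453125), 87.85447692871094) [0.40835953 0.24192772] [0.49593249 0.32986374]
[0.45679927 0.2496352  0.07587057] [ 1.152 -0.805  2.407 -0.072]
```

View pics/w10.png

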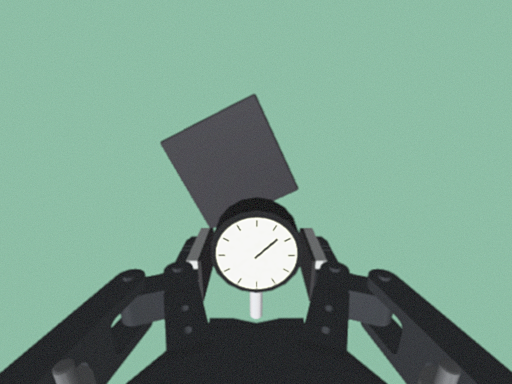

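Dial held level at (257,252), and the plate shows in full at (229,160). It measures 85×85 mm, centred at (0.452, 0.286).

Request:
{"fn": "drive_tool", "kwargs": {"rows": [[0.2, -0.1, 0, 0], [0.5, -0.35, 0, 0], [0.85, -0.6, 0.1, 0], [1.1, -0.8, 0.4, 0], [1.2, -0.85, 0.9, 0], [1.2, -0.85, 1.4, 0], [1.2, -0.85, 1.8, 0], [1.2, -0.85, 2.0, 0]]}}

```text
clock: 37.57
position: [0.4505, 0.2867, 0.0239]
ee_rot: [-0.0, 0.856, 0.516, -0.001]
contact_force: [-0.1, -0.3, -2.4]
width: 0.0496
gripper_force: 62.4
```

Request:
{"fn": "drive_tool", "kwargs": {"rows": [[0, 0, 0.1, 0], [0, 0, 0.2, 0], [0, 0, 0.3, 0], [0, 0, 0.38, 0], [0, 0, 0.38, 0], [0, 0, 0.38, 0], [0, 0, 0.38, 0], [0, 0, 0.38, 0]]}}

```text
clock: 38.23
position: [0.4522, 0.2865, 0.0166]
ee_rot: [0.0, 0.857, 0.516, 0.0]
contact_force: [0.9, 0.3, -1.6]
width: 0.0496
gripper_force: 62.4
```

Request:
{"fn": "drive_tool", "kwargs": {"rows": [[0, 0, 0.04, 0], [0, 0, 0.06, 0], [0, 0, 0.06, 0], [0, 0, 0.06, 0], [0, 0, 0.06, 0], [0, 0, 0.06, 0], [0, 0, 0.06, 0], [0, 0, 0.06, 0]]}}

```text
clock: 38.9
position: [0.4523, 0.2866, 0.0157]
ee_rot: [0.0, 0.857, 0.516, 0.001]
contact_force: [-1.9, -0.2, 5.8]
width: 0.0497
gripper_force: 63.3
```

Request:
{"fn": "drive_tool", "kwargs": {"rows": [[0, 0, 0, 0], [0, 0, 0, 0], [0, 0, 0, 0], [0, 0, 0, 0], [0, 0, 0, 0], [0, 0, -0.2, 0], [0, 0, -0.6, 0], [0, 0, -1.0, 0]], "grip": 72}}

```text
clock: 39.57
position: [0.4518, 0.2864, 0.0405]
ee_rot: [-0.0, 0.857, 0.516, -0.0]
contact_force: [-0.9, 1.2, -0.3]
width: 0.0725
gripper_force: 0.0
```

Request:
{"fn": "drive_tool", "kwargs": {"rows": [[0, 0, -0.5, 0], [0, 0, -1.0, 0], [0, 0, -1.6, 0], [0, 0, -2.1, 0], [0, 0, -2.5, 0], [0, 0, -2.8, 0], [0, 0, -2.8, 0], [0, 0, -2.8, 0]]}}

```text
clock: 40.23
position: [0.452, 0.2865, 0.1103]
ee_rot: [0.0, 0.857, 0.516, 0.0]
contact_force: [0.2, -0.2, -0.7]
width: 0.0723
gripper_force: 0.0
```

Run:
```python
from h import *
im,w=cloud();disc(w,.452,.286,.036,.035)
s=get_state();print(s['position'],s['qpos'][[0,5]],plan(.451,-.118,.11,-65))
```

```text
2493 mid [0.4515 0.2861] size [0.0478 0.0482] z 0.0363
[0.45157416 0.28627829 0.1096481 ] [0.43479341 0.92167281] [-1.4302e+01  7.5460e+00 -1.4000e-02  6.1840e+00]
```

Request:
{"fn": "drive_tool", "kwargs": {"rows": [[-0.6, 0.3, 0, 0], [-1.6, 0.9, 0, 0], [-2.7, 1.5, 0, 0], [-3.9, 2.1, 0, 0], [-5.0, 2.7, 0, 0], [-6.0, 3.2, 0, 0], [-6.8, 3.6, 0, 0], [-7.2, 3.8, 0, 0]], "grip": 40}}

```text
clock: 40.95
position: [0.4506, 0.0806, 0.1089]
ee_rot: [-0.0, 0.857, 0.515, -0.001]
contact_force: [0.3, 0.5, -0.2]
width: 0.0403
gripper_force: 0.0
```

Request:
{"fn": "drive_tool", "kwargs": {"rows": [[-0.6, 0.3, 0, 0.5], [-1.6, 0.9, 0, 1.3], [-2.7, 1.4, 0, 2.2], [-3.9, 2.0, 0, 3.2], [-5.0, 2.6, 0, 4.2], [-6.0, 3.1, 0, 5.1], [-6.8, 3.5, 0, 5.8], [-7.1, 3.75, 0, 6.2]]}}

```text
clock: 41.62
position: [0.4513, -0.1199, 0.1092]
ee_rot: [-0.0, 0.977, 0.213, -0.0]
contact_force: [-0.8, -0.3, -0.2]
width: 0.0398
gripper_force: 0.0
```

Request:
{"fn": "drive_tool", "kwargs": {"rows": [[0, 0, 0, 0], [0, 0, 0, 0], [0, 0, 0, 0], [0, 0, 0, 0], [0, 0, 0, 0], [0, 0, 0, 0], [0, 0, 0, 0], [0, 0, 0, 0]]}}

```text
clock: 42.28
position: [0.4515, -0.1175, 0.1098]
ee_rot: [-0.0, 0.976, 0.216, 0.0]
contact_force: [0.2, -0.1, -0.2]
width: 0.0401
gripper_force: 0.0
```

Run:
```python
from h import *
im,w=cloud();cv2.imwrite('pics/w11.png',cv2.cvtColor(im,cv2.COLOR_RGB2BGR))
def rect(z,x,y,r,tol=.003):
    m=((abs(w[...,2]-z)<tol)&(np.hypot(w[...,0]-x,w[...,1]-y)<r)).astype('uint8')
    m=cv2.morphologyEx(m,cv2.MORPH_OPEN,np.ones((3,3)));q=w[m>0][:,:2]
    R=cv2.minAreaRect((q*1000).astype('float32'));print(m.sum(),R);return R
R=rect(.016,.451,-.118,.05)
R2=rect(.0103,.4485,-.2994,.09,.0025);rect(.004,.4485,-.2994,.09,.002)
s=get_state();print(s['position'],plan(R[0][0]/1000,R[0][1]/1000,-.003,-65))
```

```text
1158 ((450.6612243652344, -118.57609558105469), (69.53465270996094, 15.99148178100586), 24.21026039123535)
1560 ((449.4588623046875, -298.22943115234375), (99.6725845336914, 121.71914672851562), 4.3861002922058105)
5744 ((448.2748718261719, -296.62408447265625), (91.14209747314453, 118.3867416381836), 4.6614909172058105)
[ 0.45147616 -0.11758796  0.10984704] [-0.046  0.022  4.514 -0.01 ]
```

View pics/w11.png

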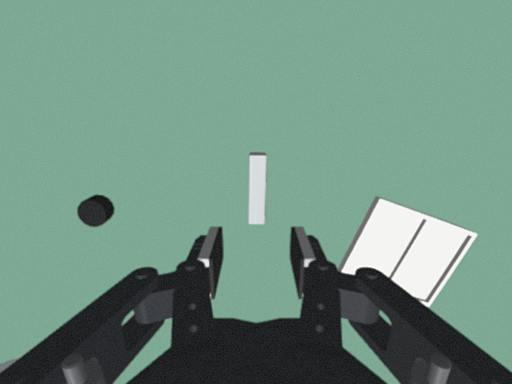

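Request:
{"fn": "drive_tool", "kwargs": {"rows": [[-0.05, 0.02, 0.3, 0.1], [-0.05, 0.02, 0.9, 0.1], [-0.05, 0.02, 1.6, 0.1], [-0.05, 0.02, 2.4, 0.1], [-0.05, 0.02, 3.2, 0.1], [-0.05, 0.02, 3.8, 0.1], [-0.05, 0.02, 4.2, 0.1], [-0.05, 0.02, 4.4, 0.1]]}}

```text
clock: 43.0
position: [0.4492, -0.1184, -0.002]
ee_rot: [-0.001, 0.978, 0.21, -0.001]
contact_force: [-0.5, 0.5, 0.2]
width: 0.0401
gripper_force: 0.0
```

Request:
{"fn": "drive_tool", "kwargs": {"rows": [[0, 0, 0, 0], [0, 0, 0, 0], [0, 0, 0, 0], [0, 0, 0, 0], [0, 0, 0, 0], [0, 0, 0, 0], [0, 0, 0, 0], [0, 0, 0, 0]], "grip": 6}}

```text
clock: 43.67
position: [0.4506, -0.1188, -0.0]
ee_rot: [0.0, 0.978, 0.211, 0.0]
contact_force: [0.1, -0.8, 0.1]
width: 0.0144
gripper_force: 61.1
```

Request:
{"fn": "drive_tool", "kwargs": {"rows": [[0, 0, -0.2, 0], [0, 0, -0.5, 0], [0, 0, -1.0, 0], [0, 0, -1.6, 0], [0, 0, -2.2, 0], [0, 0, -2.6, 0], [0, 0, -2.8, 0], [0, 0, -2.8, 0]]}}

```text
clock: 44.33
position: [0.4515, -0.1192, 0.0713]
ee_rot: [0.001, 0.978, 0.211, 0.001]
contact_force: [0.4, -1.2, -1.5]
width: 0.0141
gripper_force: 61.1
```

Run:
```python
from h import *
s=get_state();print(s['position'],s['contact_force'],plan(.4471,-.268,.07,-85.5))
```

```text
[ 0.45149415 -0.11922188  0.07132807] [ 0.44635843 -1.2075946  -1.51704109] [-2.61   5.351  0.053  3.301]
```

Request:
{"fn": "drive_tool", "kwargs": {"rows": [[-0.2, 0.3, 0, 0.2], [-0.5, 1.0, 0, 0.6], [-1.0, 2.0, 0, 1.2], [-1.4, 3.0, 0, 1.8], [-1.9, 4.0, 0, 2.4], [-2.3, 4.8, 0, 2.9], [-2.6, 5.3, 0, 3.3], [-2.6, 5.35, 0, 3.3]]}}

```text
clock: 45.0
position: [0.4459, -0.2705, 0.069]
ee_rot: [0.0, 0.999, 0.037, -0.0]
contact_force: [1.3, 0.4, -1.9]
width: 0.0141
gripper_force: 61.1
```

Request:
{"fn": "drive_tool", "kwargs": {"rows": [[0, 0, 0, 0], [0, 0, 0.2, 0], [0, 0, 0.6, 0], [0, 0, 1.0, 0], [0, 0, 1.4, 0], [0, 0, 1.7, 0], [0, 0, 1.8, 0], [0, 0, 1.8, 0]]}}

```text
clock: 45.67
position: [0.4457, -0.2667, 0.0236]
ee_rot: [-0.001, 0.999, 0.04, -0.001]
contact_force: [0.1, 0.6, -1.3]
width: 0.0146
gripper_force: 61.1
```

Run:
```python
from h import *
im,w=cloud();cv2.imwrite('pics/w12.png',cv2.cvtColor(im,cv2.COLOR_RGB2BGR))
s=get_state();print(s['position'],s['contact_force'],plan(.4471,-.268,.004,-85.5))
```

```text
[ 0.44620735 -0.26713646  0.02422829] [-0.677967   -0.26111305 -2.02569843] [0.033 0.037 0.809 0.004]
```

View pics/w12.png

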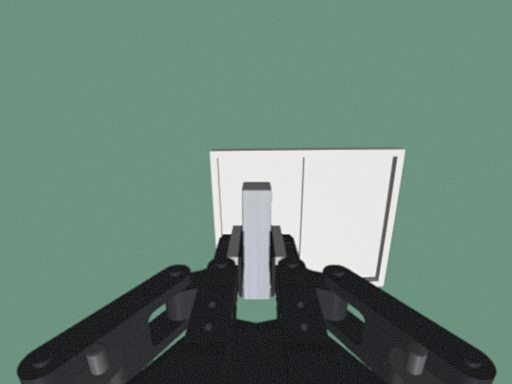

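The offcut at (256,240) is over the compartment left of the divider (u≈303), so I'll lower and release it.

Request:
{"fn": "drive_tool", "kwargs": {"rows": [[0, 0, 0.15, 0], [0, 0, 0.3, 0], [0, 0, 0.45, 0], [0, 0, 0.6, 0], [0, 0, 0.7, 0], [0, 0, 0.8, 0], [0, 0, 0.83, 0], [0, 0, 0.83, 0]]}}

```text
clock: 46.38
position: [0.4464, -0.2675, 0.004]
ee_rot: [-0.0, 0.999, 0.039, 0.0]
contact_force: [-0.1, -0.9, -2.5]
width: 0.014
gripper_force: 61.1
```

Request:
{"fn": "drive_tool", "kwargs": {"rows": [[0, 0, 0, 0], [0, 0, 0, 0], [0, 0, 0, 0], [0, 0, 0, 0], [0, 0, 0, 0], [0, 0, -0.2, 0], [0, 0, -0.6, 0], [0, 0, -1.0, 0]], "grip": 24}}

```text
clock: 47.05
position: [0.4462, -0.2674, 0.0298]
ee_rot: [-0.0, 0.999, 0.039, -0.0]
contact_force: [-0.1, -0.6, 0.6]
width: 0.0239
gripper_force: 0.0
```

Request:
{"fn": "drive_tool", "kwargs": {"rows": [[0, 0, -0.5, 0], [0, 0, -1.2, 0], [0, 0, -2.0, 0], [0, 0, -2.8, 0], [0, 0, -3.6, 0], [0, 0, -4.4, 0], [0, 0, -4.8, 0], [0, 0, -5.0, 0]]}}

```text
clock: 47.72
position: [0.4473, -0.2682, 0.1567]
ee_rot: [0.001, 0.999, 0.039, 0.002]
contact_force: [0.3, -0.1, -0.5]
width: 0.0242
gripper_force: 0.0
```

Run:
```python
from h import *
im,w=cloud()
m=(abs(w[...,2]-.02)<.003)&(np.hypot(w[...,0]-.447,w[...,1]+.268)<.05)
print(m.sum(),cv2.minAreaRect((w[m][:,:2]*1000).astype('float32')))
im,w=cloud('top');im=np.clip(im*1.6,0,255).astype('uint8')
cv2.imwrite('pics/top1.png',cv2.cvtColor(cv2.resize(im[100:310,95:425],None,fx=2.4,fy=2.4,interpolation=cv2.INTER_CUBIC),cv2.COLOR_RGB2BGR))
s=get_state();print(s['clock'],s['position'],s['contact_force'])
```

```text
849 ((446.4386291503906, -267.3623046875), (69.17796325683594, 14.980412483215332), 4.570657730102539)
47.8167 [ 0.44666014 -0.2677128   0.15502623] [-0.69773221  0.4960787  -0.01308876]
```

View pics/top1.png

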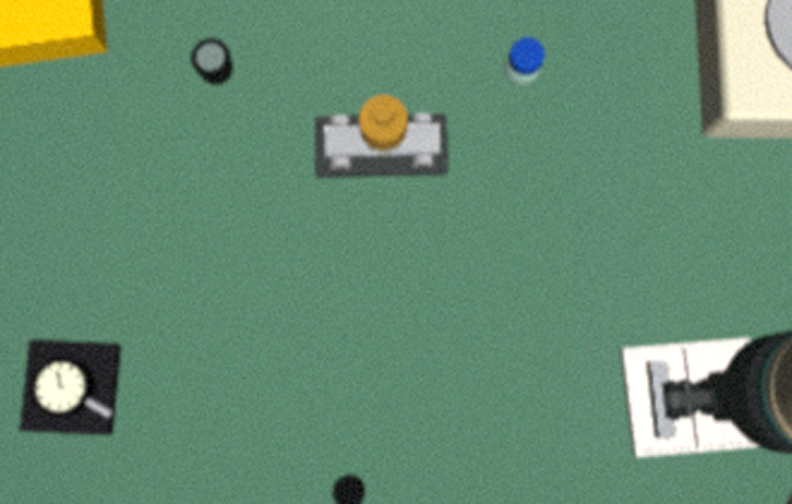

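Everything is in place: the bar lies across both rollers with the seat and weight stacked on it at (383,121). The dial is on the plate at (60,387), the offcut is in the left compartment at (660,400), and the loupe and jar haven't moved. I'm handing in.

```bash
python3 -c "
from rig import order
print(order.sign_off())"
```

```text
the job is handed in; nothing more can be done
None
```

I finished the setup and handed it in at about 48 s of the 115 s allowed; every placement measured within tolerance beforehand, but sign-off returned no verdict.

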